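# Sort two scrapers into their sloping pockets

### The arm

A 7-joint arm with a two-finger parallel gripper is mounted at the origin on a cart in front of the work surface, level with it; the furniture and walls round the work are solid. World frame = base frame: x ahead of the robot, y to its left, z up, the work surface at z = 0. Lengths are in m, angles in degrees, forces in N, time in s.
With the tool pointing down it reaches from about 0.425 to 0.875 m from the base axis. Payload 8.4 kg.
Tool frame: the origin (TCP) lies between the finger pads; the fingertips stand 17 mm ahead of it and the grasp point (between the pads) lies 2 mm behind it; z points along the fingers, y is the line along which they close (so a half turn about z gives the same grasp; the last joint's range is limited). The gripper opens to 85 mm and grips with 20 to 120 N. Pads are 22 mm wide; open, the fingers measure 114 mm over their backs; the gripper's body (76 mm by 85 mm) begins 54 mm behind the grasp point. The pads swing forward as they close: fully open they stand 13 mm farther back than shut.
Start: joints at [70.348, 19.091, 2.286, 83.961, -0.768, 76.965, -3.352], TCP at [0.157, -0.631, 0.248] pointing down, gripper open.
Joint ranges: [-147.57, 147.57], [-21.85, 119.76], [-74.77, 79.35], [14.55, 137.4], [-85.83, 265.84], [4.83, 119.75], [-152.11, 152.11]. Speed limits (degrees/s): [127.2, 127.2, 159.86, 159.86, 180, 180, 180].

### API

Orientations are given as a 3x3 rotation matrix whose columns are the frame's x, y, z axes.
In Python, from station import env, optics gives the robot as it stands.
- The arm moves only by the tool carry_out, never from a script. Its argument "plan" is one flat list of numbers, 6 for each row, row after row: the shift along the tool's x, y, z in m, then the turn, a rotation vector about the tool's x, y, z in degrees. In form: [tx, ty, tz, rx, ry, rz, tx, ty, tz, rx, ry, rz, ...]. A call has 1 to 20 rows; each row shifts and turns the commanded pose from where the row before left it, along the tool's axes as they then stand; what a row does not reach is not made up. A row lasts 1/10 s, in which the tool goes at most 50 mm and 8.59 degrees, less where a joint would pass 70% of its speed; a pose out of reach is approached as far as the arm can. A call is refused whole if a number of a shift passes 0.05 or a number of a turn 8.59, either way. A call with a gripper value outside its range is refused whole. "hand" is the opening, from 0 (shut) to 1 (fully open), set as the call begins (left out, the last holds). The fingers move at their own pace and stop on an object; "squeeze" is the grip in N (left out, the last holds). Time passes only in rows, so rows that do not move let the fingers close. It gives the time, the measured TCP pose, the force, the opening and the grip force at its end, in the units of the state.
- env.get_obs(): the state, without advancing time (a new reading comes with each control period).
- optics.snapshot(name): name is "scene" or "top" or "wrist"; returns the picture (420x560x3 uint8, red, green, blue); there is no depth.
- optics.camera_params(name): a dict with "mtx" (3x3 intrinsics, pixels), "R" (3x3) and "t" (3): a world point X has camera coordinates R X + t; the wrist camera has in their place "mount" (4x4, takes a point from camera to tool coordinates, whose origin is the TCP and whose axes are the flange's). Camera axes: x right, y down, z forward; pixel columns grow to the right and rows downward; lengths in m; the calibration is good to about 2 mm. A picture is of the moment at which its call begins: read the wrist's pose just before it. camera_params takes no time and is no camera call.
- env.close_job(): hands the job in; it is judged then, once.
The state is a dict: "time": time; "joints": joint angles; "joint_vel": joint speeds; "effort": joint torques, N m; "position": TCP position; "tcp_rot": TCP orientation; "contact_force": force on the tool from outside, world axes, zero at the start; "ft_torque": the same for the moment, N m; "grip_width": finger opening in m; "gripper_force": force on a finger pad.
Only numpy, scipy, OpenCV 4.12 (cv2) and the standard library are available. Lean on these libraries where they do the work, as an engineer would, in place of code of your own. Each camera call takes 0.05 s, during which the arm holds its last target. There are 200 camera calls.

### The job

The small orange scraper has been left in the blue holder, where it does not belong: draw it out and slide it, blade first, fully home into the narrow orange holder. Then take the wide blue scraper from the desk and slide it fully home into the blue holder. Leave both scrapers released and at rest in their pockets, and do not shift or knock over the tin, the spray bottle, the tape roll or the eye loupe standing about.

Things in the scene. Friction and masses are not known exactly. Their poses are not given: they have to be found in the camera images.
- narrow_scraper_grip (a point): Orange scraper (0.06 kg): handle 64 long, 20 wide, 14 thick (mm). This point: the handle's middle, half-way through its thickness. x axis along the tool to the blade tip, y across its width, z out of its upper flat face. Balance point about 41 mm from here along x. Starts in the blue holder's pocket, blade on the pocket floor, tip at its closed end, handle sticking up out of the mouth.
- narrow_scraper_tip (a point): Middle of the orange scraper's blade tip edge, half-way through the blade: 92 mm along x from the handle's middle and 5.25 mm below it along z; same axes. The steel blade is 60 mm long beyond the handle, 26 wide, 3.5 thick, flush with the handle's underside.
- wide_scraper_grip (a point): Blue scraper (0.10 kg): handle 64 long, 22 wide, 14 thick (mm). This point: the handle's middle, half-way through its thickness. x axis along the tool to the blade tip, y across its width, z out of its upper flat face. Balance point about 47 mm from here along x. Starts lying flat on the thin mat at the left, this point 7 mm above it.
- wide_scraper_tip (a point): Middle of the blue scraper's blade tip edge, half-way through the blade: 92 mm along x from the handle's middle and 5.25 mm below it along z; same axes. The steel blade is 60 mm long beyond the handle, 46 wide, 3.5 thick, flush with the handle's underside.
- narrow_holder_end (a point): Closed lower end of the orange holder's pocket: where the middle of the blade tip lies when fully home, flat on the pocket floor (1.25 mm below the pocket's mid-plane; about 5 mm of blade still shows). x axis: the way the blade goes in, 30 degrees down from level; y: across the pocket, level; z: square to the pocket, upward.
- narrow_holder_mouth (a point): Mouth of that pocket, 55 mm back along -x, same axes. Orange holder, fixed to the desk: a sleeve 42 mm wide outside on a dark foot (58 x 84 mm), at most 62 mm high; pocket 30 wide, 6 high, 55 deep, the last 4 mm flared; roof 4 and floor 5 thick. The two holders change places and turn from start to start.
- wide_holder_end (a point): Closed lower end of the blue holder's pocket: where the middle of the blade tip lies when fully home, flat on the pocket floor (1.25 mm below the pocket's mid-plane; about 5 mm of blade still shows). x axis: the way the blade goes in, 30 degrees down from level; y: across the pocket, level; z: square to the pocket, upward.
- wide_holder_mouth (a point): Mouth of that pocket, 55 mm back along -x, same axes. Blue holder, fixed to the desk: a sleeve 62 mm wide outside on a dark foot (78 x 84 mm), at most 62 mm high; pocket 50 wide, 6 high, 55 deep, the last 4 mm flared; roof 4 and floor 5 thick. The two holders change places and turn from start to start.
- tip_tin: Bystander: small round brass-coloured tin standing beside the blue holder, 25 mm across, 24 high; origin at the centre of its underside.
- ipa_spray: Bystander: slim white spray bottle standing close beside the orange holder, 28 mm across, 92 high; origin at the centre of its underside.
- tape_roll: Bystander: roll of masking tape lying flat near the blue scraper, 70 mm across, 40 high; origin at the centre of its underside.
- loupe: Bystander: black eye loupe standing behind the holders, 33 mm across, 28 high; origin at the centre of its underside.
Mind the look-alikes: they are no part of the job. What is shaped like the part that bears narrow_scraper_grip but purple is not meant.

How it is judged (in metres and radians):
On the way, in this order (a step that is already met when the one before it is completed fails the run):
1. the orange scraper is home in the orange holder (distance between narrow_scraper_tip and narrow_holder_end below 0.008 m and angle between the x axis of narrow_scraper_grip and the x axis of narrow_holder_end, either way round below 0.14 rad), for 0.2 s.
2. after that, the blue scraper is home in the blue holder (distance between wide_scraper_tip and wide_holder_end below 0.008 m and angle between the x axis of wide_scraper_grip and the x axis of wide_holder_end, either way round below 0.14 rad), for 0.2 s.
At the end, for the whole second after the job is handed in: Each scraper's blade is home in the pocket of its own colour: blade tip within 8 mm of the pocket's end point and the tool in line with the pocket within 8 degrees; both released and still (all of step 1 and all of step 2 and linear speed of each of narrow_scraper, wide_scraper below 0.02 m/s); the robot touches nothing.
It fails at once if the tin, spray bottle, tape roll or loupe is shifted more than 30 mm (distance of any of tip_tin, ipa_spray, tape_roll, loupe from where it was at the start of the episode above 0.03 m).
It fails at once if one of them is knocked over (tilted more than 30 degrees) (angle between any of tip_tin, ipa_spray, tape_roll, loupe's own z axis and vertical above 0.52 rad).
It also fails if it takes over 69 s, if anything falls off the work surface, if the arm or the gripper's body presses on something with over 40 N, if the wrist force passes 120 N, or if a joint passes its speed limit or range.

## Working session

There is one attempt and no reset: what is moved stays moved. The work goes in short steps, Python scripts to look and compute and a tool call to move; the robot and the scene stay as the last step left them, time stands still between calls to the robot, and variables do not carry over. Pictures are saved under pics/ and viewed, at most 10 in all, crops included, and the job is handed in when it is done.

Besides the shell and the picture viewer there is one more tool, called after "Call:" as name(argument=value, ...), one argument or row to a line, values as JSON. carry_out: Moves the arm, as the interface text tells. Its arguments: {"type":"object","properties":{"plan":{"type":"array","items":{"type":"number"}},"hand":{"type":"number"},"squeeze":{"type":"number"}},"required":["plan"]}

```bash
mkdir -p pics; ls; python3 - <<'E'
from station import env, optics
import cv2,numpy as np
for n in("scene","top"):
    im=optics.snapshot(n); cv2.imwrite(f"pics/{n}0.png",im[:,:,::-1]); p=optics.camera_params(n)
    print(n,p["mtx"].tolist(),(-p["R"].T@p["t"]).round(3),p["R"].round(3).tolist())
p=optics.camera_params("wrist");print(p)
o=env.get_obs();print(o["time"],o["position"],o["tcp_rot"])
E
```

```text
pics
scene [[430.98872255443825, 0.0, 272.5167269907729], [0.0, 430.98872255443825, 210.26864708075794], [0.0, 0.0, 1.0]] [0.059 0.853 1.089] [[-0.801, -0.599, 0.013], [-0.447, 0.584, -0.678], [0.398, -0.548, -0.735]]
top [[423.7406417989537, 0.0, 284.11300821384395], [0.0, 423.7406417989537, 201.9092589100498], [0.0, 0.0, 1.0]] [0.516 0.119 1.205] [[0.01, -1.0, 0.019], [-0.997, -0.012, -0.075], [0.075, -0.018, -0.997]]
{'mtx': array([[307.18886725,   0.        , 277.21177691],
       [  0.        , 307.18886725, 208.00321475],
       [  0.        ,   0.        ,   1.        ]]), 'mount': array([[ 3.41621689e-04, -9.47806000e-01, -3.18847407e-01,
         8.26412610e-02],
       [ 9.99999924e-01,  2.63144994e-04,  2.89201848e-04,
         4.36583168e-04],
       [-1.90204148e-04, -3.18847482e-01,  9.47806018e-01,
        -1.24942665e-01],
       [ 0.00000000e+00,  0.00000000e+00,  0.00000000e+00,
         1.00000000e+00]])}
0.1 [ 0.15678694 -0.63040309  0.24751092] [[ 9.70436765e-01  2.41355111e-01 -4.42559544e-04]
 [ 2.41355500e-01 -9.70435743e-01  1.41094640e-03]
 [-8.89364753e-05 -1.47604844e-03 -9.99998907e-01]]
```

View pics/top0.png

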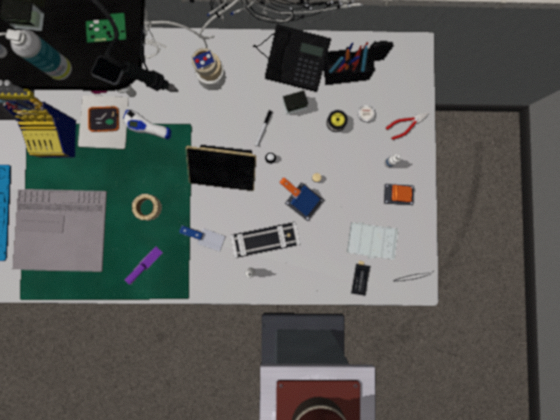

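View pics/scene0.png

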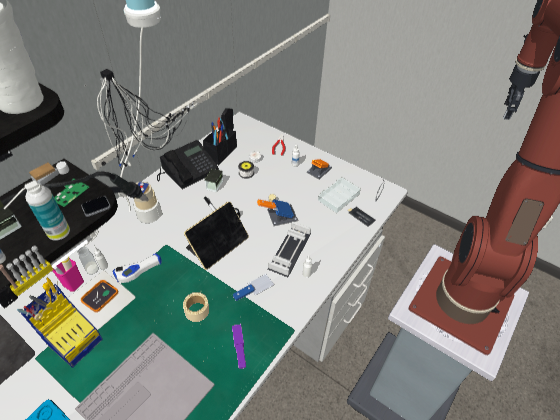

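Top view: the blue holder is at (304,200), with the orange scraper's handle sticking up-left to (286,184). The orange holder is at (399,193) with the spray bottle at (392,160). The blue scraper is at (203,237) with its handle to the left, and the purple look-alike at (143,266) is not wanted. The tin is at (317,177), the loupe at (270,157) and the tape at (146,207). Next I'll move to a closer wrist view.

```bash
cat > h.py <<'E'
from station import env, optics
import cv2,numpy as np
from scipy.linalg import fractional_matrix_power as fmp
from scipy.spatial.transform import Rotation as Ro
def pose():
    o=env.get_obs();T=np.eye(4);T[:3,:3]=o["tcp_rot"];T[:3,3]=o["position"];return T
def cam(name,T=None):
    p=optics.camera_params(name)
    if name=="wrist":
        M=(pose() if T is None else T)@p["mount"];return p["mtx"],M[:3,:3],M[:3,3]
    return p["mtx"],p["R"].T,-p["R"].T@p["t"]
def ray(c,uv):
    K,R,o=c;d=R@np.linalg.solve(K,[uv[0],uv[1],1.]);return o,d/np.linalg.norm(d)
def plane(c,uv,z):
    o,d=ray(c,uv);return o+d*(z-o[2])/d[2]
def tri(cs,uvs):
    A=np.zeros((3,3));b=np.zeros(3)
    for c,uv in zip(cs,uvs):
        o,d=ray(c,uv);P=np.eye(3)-np.outer(d,d);A+=P;b+=P@o
    X=np.linalg.solve(A,b);return X,[np.linalg.norm(np.cross(X-ray(c,u)[0],ray(c,u)[1]))*1e3 for c,u in zip(cs,uvs)]
def proj(c,X):
    K,R,o=c;q=K@(R.T@(np.asarray(X)-o));return q[:2]/q[2]
def rows(Tg,T=None,vmax=.045,wmax=8):
    T=pose() if T is None else T;D=np.linalg.inv(T)@Tg
    n=int(np.ceil(max(np.linalg.norm(D[:3,3])/vmax,np.degrees(Ro.from_matrix(D[:3,:3]).magnitude())/wmax,1)))
    r=np.real(fmp(D,1/n));return n,np.r_[r[:3,3].round(4),Ro.from_matrix(r[:3,:3]).as_rotvec(degrees=True).round(2)]
def mk(x,y,z,R):
    T=np.eye(4);T[:3,:3]=R;T[:3,3]=x,y,z;return T
def down(a):  # tool x at heading a deg, pointing down
    a=np.radians(a);c,s=np.cos(a),np.sin(a);return np.array([[c,s,0],[s,-c,0],[0,0,-1]])
E
python3 - <<'E'
from h import *
c=cam("top")
for n,uv,z in [("bh",(304,200),.03),("handle",(286,184),.07),("oh",(399,193),.03),("bs",(203,237),.005),("tin",(317,177),.012),("spray",(392,160),.05),("loupe",(270,157),.014),("tape",(146,207),.02),("tablet",(222,167),.05)]: print(n,plane(c,uv,z).round(3))
T1=mk(.5,-.15,.26,down(0));print(rows(T1));T2=mk(.56,.0,.26,down(0));print(rows(T2,T1))
E
```

```text
bh [0.611 0.042 0.03 ]
handle [0.65  0.094 0.07 ]
oh [ 0.633 -0.224  0.03 ]
bs [0.505 0.324 0.005]
tin [0.678 0.004 0.012]
spray [ 0.723 -0.2    0.05 ]
loupe [0.733 0.139 0.014]
tape [0.587 0.482 0.02 ]
tablet [0.697 0.269 0.05 ]
(14, array([ 2.88e-02, -3.09e-02, -9.00e-04, -1.00e-02,  0.00e+00,  1.00e+00]))
(4, array([ 0.015 , -0.0375,  0.    ,  0.    ,  0.    ,  0.    ]))
```

Call:
carry_out(
  plan=[0.0288, -0.0309, -0.0009, 0, 0, 1, 0.0288, -0.0309, -0.0009, 0, 0, 1, 0.0288, -0.0309, -0.0009, 0, 0, 1, 0.0288, -0.0309, -0.0009, 0, 0, 1, 0.0288, -0.0309, -0.0009, 0, 0, 1, 0.0288, -0.0309, -0.0009, 0, 0, 1, 0.0288, -0.0309, -0.0009, 0, 0, 1, 0.0288, -0.0309, -0.0009, 0, 0, 1, 0.0288, -0.0309, -0.0009, 0, 0, 1, 0.0288, -0.0309, -0.0009, 0, 0, 1, 0.0288, -0.0309, -0.0009, 0, 0, 1, 0.0288, -0.0309, -0.0009, 0, 0, 1, 0.0288, -0.0309, -0.0009, 0, 0, 1, 0.0288, -0.0309, -0.0009, 0, 0, 1, 0.015, -0.01, 0, 0, 0, 0, 0, 0, 0, 0, 0, 0],
)

```text
time: 1.7
position: [0.5161, -0.1378, 0.2604]
tcp_rot: [[1.0, 0.004, -0.0], [0.004, -1.0, 0.002], [-0.0, -0.002, -1.0]]
contact_force: [-0.7, 0.3, 0.2]
grip_width: 0.0853
gripper_force: 0.0
```

```bash
python3 - <<'E'
from h import *
np.save("Tw1.npy",pose());im=optics.snapshot("wrist");cv2.imwrite("pics/w1.png",im[:,:,::-1])
E
```

```text
(no output)
```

View pics/w1.png

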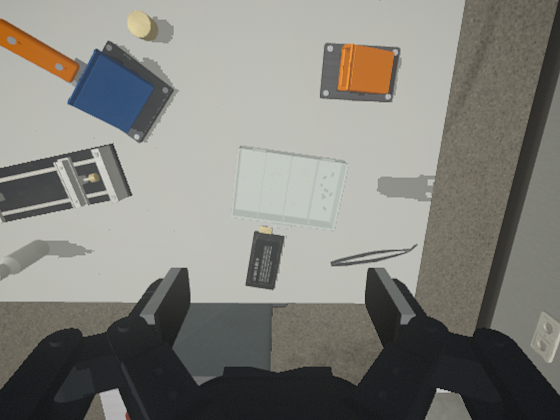

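Wrist view: the blue holder is at (122,92), with the orange handle coming out of its mouth at (75,75) towards the upper left. The orange holder is at (367,69) with its mouth on the left at x≈342, and the tin is at (140,25). I'll take a second view for triangulation.

Call:
carry_out(
  plan=[0.025, -0.025, 0, 0, 0, 0, 0.025, -0.025, 0, 0, 0, 0, 0.025, -0.025, 0, 0, 0, 0, 0.025, -0.025, 0, 0, 0, 0, 0, 0, 0, 0, 0, 0, 0, 0, 0, 0, 0, 0],
)

```text
time: 2.35
position: [0.6143, -0.0414, 0.2603]
tcp_rot: [[1.0, -0.001, -0.001], [-0.001, -1.0, -0.0], [-0.001, 0.0, -1.0]]
contact_force: [-0.2, -0.1, 0.7]
grip_width: 0.0856
gripper_force: 0.0
```

```bash
python3 - <<'E'
from h import *
T=pose();np.save("Tw2.npy",T);im=optics.snapshot("wrist");cv2.imwrite("pics/w2.png",im[:,:,::-1])
print(T[:3,3])
a=cv2.imread("pics/w1.png");c2=cam("wrist",T)
# crops
def crop(I,x,y,w,h,s): return cv2.resize(I[y:y+h,x:x+w],None,fx=s,fy=s,interpolation=cv2.INTER_CUBIC)
b=im[:,:,::-1]
pb=proj(c2,[.62,.06,.04]);po=proj(c2,[.633,-.224,.04]);print(pb,po)
def cc(I,p,w,h,s):
    x=int(np.clip(p[0]-w/2,0,560-w));y=int(np.clip(p[1]-h/2,0,420-h));print(x,y);return crop(I,x,y,w,h,s)
A=np.hstack([cc(a,(90,80),200,150,2),cc(b,pb,200,150,2)])
B=np.hstack([cc(a,(362,70),200,150,2),cc(b,po,200,150,2)])
cv2.imwrite("pics/c2.png",np.vstack([A,B]))
E
```

```text
[ 0.61427451 -0.04143052  0.26030256]
[188.22067757 175.40645908] [438.17266121 164.0279767 ]
0 5
88 100
262 0
338 89
```

View pics/c2.png

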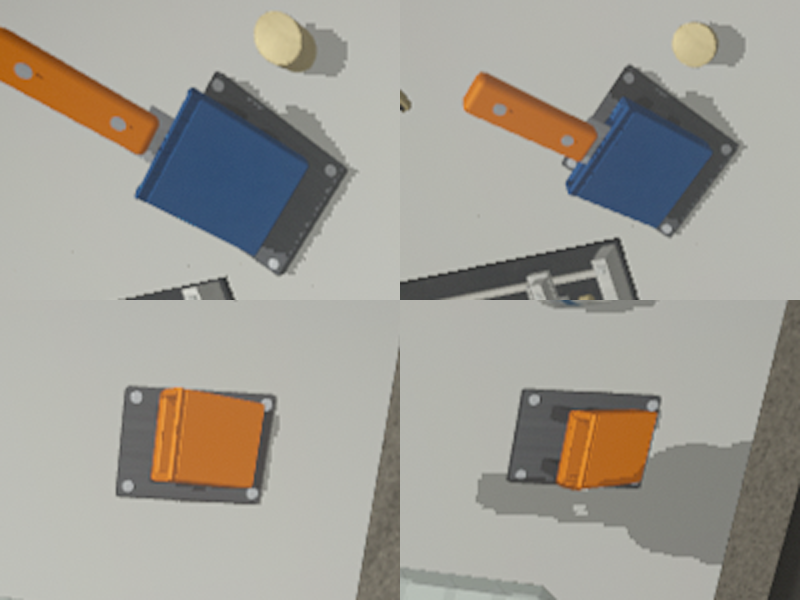

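Crop: the orange scraper (top left) sits in the blue holder, orange in colour with two rivets, so it is not the purple look-alike. The orange holder's mouth strip runs from about (354,44) to (350,91) in w1. I'll refine the roof edges with line segments and triangulate them.

```bash
python3 - <<'E'
from h import *
lsd=cv2.createLineSegmentDetector()
for n,rois in(("w1",[(60,40,120,110),(315,35,90,75)]),("w2",[(160,130,110,85),(385,130,90,70)])):
    I=cv2.imread(f"pics/{n}.png",0)
    for (x,y,w,h) in rois:
        L=lsd.detect(cv2.resize(I[y:y+h,x:x+w],None,fx=4,fy=4,interpolation=cv2.INTER_CUBIC))[0][:,0]
        print(n,x,y)
        for l in L:
            if np.hypot(l[2]-l[0],l[3]-l[1])>70: print((l.reshape(2,2)/4-.375+[x,y]).round(1).ravel().tolist())
E
```

```text
w1 60 40
[113.9, 126.0, 67.6, 103.4]
[59.3, 51.8, 77.9, 62.8]
[173.8, 89.5, 142.6, 139.9]
[144.3, 66.6, 169.0, 85.5]
w1 315 35
[319.0, 97.6, 323.9, 43.8]
[391.7, 101.9, 352.0, 100.2]
[351.3, 99.8, 319.8, 97.8]
[354.4, 43.9, 399.4, 47.0]
[326.0, 42.5, 351.3, 43.6]
[394.2, 80.9, 391.7, 101.6]
[347.4, 88.8, 350.1, 62.9]
[387.7, 92.7, 393.6, 55.5]
[350.4, 62.2, 352.5, 44.2]
[341.1, 85.4, 342.7, 65.8]
[341.7, 48.6, 337.6, 87.3]
[348.9, 57.9, 345.4, 87.9]
[349.8, 89.9, 386.3, 93.1]
w2 160 130
[185.8, 154.4, 200.0, 133.1]
[216.1, 213.9, 171.9, 196.3]
[159.5, 150.4, 183.8, 162.3]
[227.5, 150.0, 256.6, 171.5]
w2 385 130
[390.6, 178.4, 398.4, 133.3]
[399.5, 132.7, 467.6, 136.1]
[457.6, 182.9, 439.8, 182.4]
[416.7, 181.0, 392.3, 179.7]
[428.1, 181.9, 431.8, 162.7]
[422.5, 144.9, 415.8, 178.9]
[433.5, 146.6, 426.0, 181.1]
[405.7, 195.8, 386.0, 195.8]
```

```bash
cat > tri1.py <<'E'
from h import *
c1=cam("wrist",np.load("Tw1.npy"));c2=cam("wrist",np.load("Tw2.npy"))
def rep(name,pairs):
    X=[]
    for a,b in pairs:
        x,e=tri([c1,c2],[a,b]);X.append(x);print(name,x.round(4),np.round(e,1), "at62:",plane(c1,a,.062)[:2].round(4),plane(c2,b,.062)[:2].round(4))
    d=X[1]-X[0];print("  len",np.linalg.norm(d),"head",np.degrees(np.arctan2(d[1],d[0])));return X
rep("O mouth left line",[((350.5,44.2),(434,144.5)),((345.2,89.7),(425.7,182))])
rep("O mouth right line",[((352.5,44.2),(435.8,144.8)),((347.4,89.8),(428.1,182.5))])
rep("O far roof",[((394.5,47.5),(467,145)),((387.5,93),(458.5,182.5))])
rep("B mouth",[((100,51.5),(202.5,142)),((71,103.5),(174.5,184.5))])
rep("B outer",[((96,50.5),(199,138)),((68.3,103),(172,184))])
rep("B far",[((153.5,87),(243.5,165)),((127.5,132),(221.5,203.5))])
rep("handle end/rivets",[((11.3,40.3),(138,143.5)),((59,67),(171.5,159))])
for a,b in [((319,97.6),(390.6,178.4)),((323.9,43.8),(398.4,133.3))]: print("foot",plane(c1,a,0).round(4),plane(c2,b,0).round(4))
for a,b in [((140,25),None)]: print("tin",plane(c1,a,.024),plane(c2,(88+295/2,89+45/2),.024))
E
python3 tri1.py
```

```text
O mouth left line [ 0.6556 -0.2092  0.0513] [1. 1.] at62: [ 0.6531 -0.2062] [ 0.6575 -0.2046]
O mouth left line [ 0.6141 -0.2073  0.0504] [0.9 0.9] at62: [ 0.613  -0.2043] [ 0.6176 -0.2022]
  len 0.04146590275493712 head 177.28758408403996
O mouth right line [ 0.6554 -0.211   0.052 ] [0.9 0.9] at62: [ 0.6531 -0.2081] [ 0.6572 -0.2065]
O mouth right line [ 0.614  -0.2092  0.0522] [0.9 0.9] at62: [ 0.613  -0.2064] [ 0.617  -0.2049]
  len 0.041430120651898925 head 177.50040354239428
O far roof [ 0.6541 -0.2566  0.0346] [1. 1.] at62: [ 0.6504 -0.248 ] [ 0.657 -0.239]
O far roof [ 0.6107 -0.2547  0.0349] [0.7 0.7] at62: [ 0.6102 -0.2462] [ 0.617  -0.2377]
  len 0.04351765343375613 head 177.56587363019423
B mouth [0.6534 0.0465 0.0267] [3.6 3.6] at62: [0.6459 0.0309] [0.6601 0.0355]
B mouth [0.6026 0.0841 0.0301] [5.2 5.2] at62: [0.599  0.0682] [0.6149 0.0693]
  len 0.06332207277758048 head 143.46036972186545
B outer [0.6562 0.0525 0.0211] [5. 5.] at62: [0.6467 0.0345] [0.6642 0.0388]
B outer [0.6031 0.0872 0.0297] [5.2 5.2] at62: [0.5994 0.0708] [0.6155 0.0719]
  len 0.06402457861822486 head 146.83467885102004
B far [6.21e-01 3.70e-03 6.00e-04] [4.6 4.6] at62: [ 0.6147 -0.016 ] [ 0.6361 -0.0061]
B far [0.5727 0.033  0.0153] [6.7 6.7] at62: [0.5715 0.016 ] [0.5933 0.0197]
  len 0.05841868636667796 head 148.77242931014254
handle end/rivets [0.6564 0.1022 0.0702] [4.4 4.4] at62: [0.655  0.1125] [0.6586 0.1024]
handle end/rivets [0.6367 0.0775 0.0487] [4.7 4.7] at62: [0.6322 0.0728] [0.6425 0.0695]
  len 0.038168682497602406 head -128.44926648218907
foot [ 0.6069 -0.1867  0.    ] [ 0.607  -0.1872  0.    ]
foot [ 0.6637 -0.1895  0.    ] [ 0.6634 -0.1901  0.    ]
tin [0.67627062 0.00483965 0.024     ] [0.68944607 0.00489311 0.024     ]
```

```bash
sed -i '/^rep("B/d;/^rep("hand/d;/tin/d' tri1.py; cat >> tri1.py <<'E'
rep("B mouth",[((100,51.5),(202.5,153)),((71,103.5),(174.5,195.5))])
rep("B outer",[((96,50.5),(199,149)),((68.3,103),(172,195))])
rep("B far",[((153.5,87),(243.5,176)),((127.5,132),(221.5,214.5))])
rep("handle rivets",[((11.3,40.3),(138,154.5)),((59,67),(171.5,170))])
# handle top-face edges
rep("handle end corners near blade",[((78.5,66),(187,164.5)),((69.5,81),(178.5,180))])
print("tin",plane(c1,(140,25),.024),plane(c2,(88+295/2,100+45/2),.024))
E
python3 tri1.py|sed -n '/B mouth/,$p'
```

```text
B mouth [0.6473 0.0391 0.0478] [0.9 0.9] at62: [0.6459 0.0309] [0.6488 0.0363]
B mouth [0.5992 0.0745 0.0516] [0.3 0.3] at62: [0.599  0.0682] [0.6025 0.0706]
  len 0.05989461056579995 head 143.64543654100603
B outer [0.6499 0.0451 0.0416] [0.3 0.3] at62: [0.6467 0.0345] [0.653  0.0397]
B outer [0.5997 0.0774 0.0513] [0.3 0.3] at62: [0.5994 0.0708] [0.6031 0.0733]
  len 0.06052037721806396 head 147.23795688091087
B far [ 0.6162 -0.0019  0.0252] [0.4 0.4] at62: [ 0.6147 -0.016 ] [ 0.6242 -0.0057]
B far [0.5706 0.0261 0.0382] [1.5 1.5] at62: [0.5715 0.016 ] [0.5804 0.0205]
  len 0.0551044299882942 head 148.49530942059187
handle rivets [0.6509 0.0932 0.0866] [0.3 0.3] at62: [0.655  0.1125] [0.6473 0.1041]
handle rivets [0.6318 0.069  0.0675] [0.2 0.2] at62: [0.6322 0.0728] [0.6308 0.0708]
  len 0.036250803286626325 head -128.2705632251187
handle end corners near blade [0.6346 0.0565 0.0557] [1.2 1.2] at62: [0.6332 0.0538] [0.6367 0.0537]
handle end corners near blade [0.6199 0.0643 0.0631] [0.3 0.3] at62: [0.6198 0.0653] [0.6199 0.0645]
  len 0.018231774432378757 head 151.89893003187458
tin [0.67627062 0.00483965 0.024     ] [0.67754135 0.00541413 0.024     ]
```

```bash
cat >> h.py <<'E'
def hold(th,phi=30): # pocket axes heading th, dip phi
    t,p=np.radians(th),np.radians(phi)
    X=np.array([np.cos(t)*np.cos(p),np.sin(t)*np.cos(p),-np.sin(p)]);Z=np.array([np.cos(t)*np.sin(p),np.sin(t)*np.sin(p),np.cos(p)])
    return np.c_[X,np.cross(Z,X),Z]
def grasp(c,A,off=0,dx=0,deep=.002): # tool pose gripping at c (+dx along X), backed off
    R=np.c_[-A[:,0],A[:,1],-A[:,2]];return mk(*(np.asarray(c)+A[:,0]*dx-A[:,2]*(deep-off)),R)
E
python3 - <<'E'
from h import *
print(env.get_obs()["joints"])
c1=cam("wrist",np.load("Tw1.npy"));c2=cam("wrist",np.load("Tw2.npy"))
for a,b in [((173.8,89.5),(256.6,171.5)),((142.6,139.9),(234,219))]:print(plane(c1,a,.003),plane(c2,b,.003))
A=hold(-128);T=grasp([.6436,.0839,.0709],A,.10);print(T.round(3));print(rows(T))
E
```

```text
[ 23.7320925   17.39975817 -29.88993361  86.65195766   8.79462599
  78.3519336  -96.92652919]
[ 0.61497196 -0.01708555  0.003     ] [ 0.61671507 -0.01586684  0.003     ]
[0.55722433 0.02700899 0.003     ] [0.55266586 0.01556335 0.003     ]
[[ 0.533  0.788  0.308  0.613]
 [ 0.682 -0.616  0.394  0.045]
 [ 0.5    0.    -0.866  0.156]
 [ 0.     0.     0.     1.   ]]
(8, array([ 1.20e-03, -9.40e-03,  1.43e-02,  1.71e+00,  3.50e+00, -6.36e+00]))
```

Call:
carry_out(
  plan=[0.0012, -0.0094, 0.0143, 1.71, 3.5, -6.36, 0.0012, -0.0094, 0.0143, 1.71, 3.5, -6.36, 0.0012, -0.0094, 0.0143, 1.71, 3.5, -6.36, 0.0012, -0.0094, 0.0143, 1.71, 3.5, -6.36, 0.0012, -0.0094, 0.0143, 1.71, 3.5, -6.36, 0.0012, -0.0094, 0.0143, 1.71, 3.5, -6.36, 0.0012, -0.0094, 0.0143, 1.71, 3.5, -6.36, 0.0012, -0.0094, 0.0143, 1.71, 3.5, -6.36, 0, 0, 0, 0, 0, 0, 0, 0, 0, 0, 0, 0],
)

```text
time: 3.4
position: [0.6141, 0.0448, 0.1561]
tcp_rot: [[0.537, 0.785, 0.309], [0.679, -0.62, 0.393], [0.5, -0.001, -0.866]]
contact_force: [0.7, 0.6, 0.2]
grip_width: 0.0853
gripper_force: 0.0
```

```bash
python3 - <<'E'
from h import *
T=pose();np.save("Tw3.npy",T);im=optics.snapshot("wrist");cv2.imwrite("pics/w3.png",cv2.resize(im[:,:,::-1],(800,600),interpolation=cv2.INTER_CUBIC))
cv2.imwrite("pics/w3r.png",im[:,:,::-1])
A=hold(-128);print(rows(grasp([.6436,.0839,.0709],A,.10)),env.get_obs()["joints"].round(0))
c=cam("wrist",T)
print([proj(c,p).round() for p in([.6509,.0932,.0866],[.6318,.069,.0675],[.6473,.0391,.0478],[.5992,.0745,.0516])])
E
```

```text
(1, array([-0.0014, -0.0009,  0.0005,  0.11  , -0.03  , -0.2   ])) [ 45.  16. -45. 110. -19.  43. -23.]
[array([275., 197.]), array([275., 242.]), array([312., 261.]), array([239., 263.])]
```

View pics/w3.png

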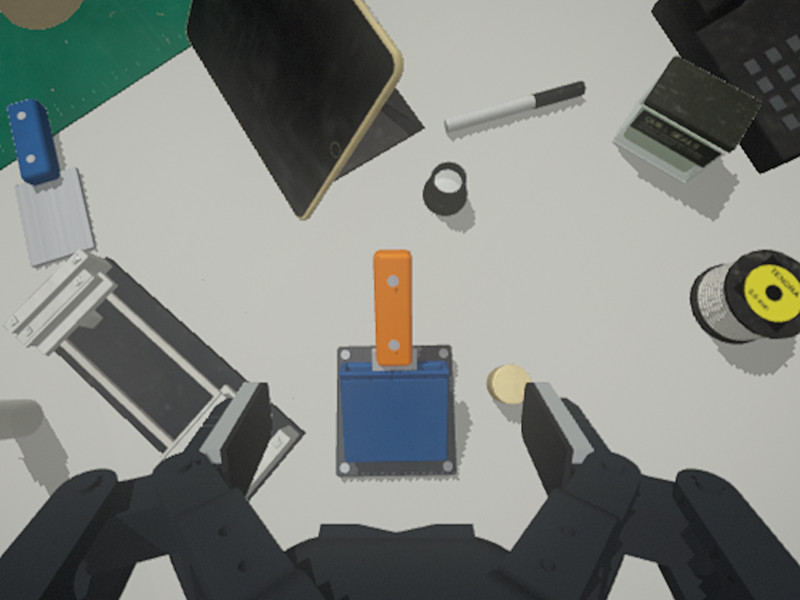

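The handle is centred at (393,310), with rivets within 1 px of the predicted positions. The tin at (508,385) is clear, so I'll descend.

Call:
carry_out(
  plan=[-0.0014, -0.0009, 0.025, 0, 0, 0, 0, 0, 0.025, 0, 0, 0, 0, 0, 0.025, 0, 0, 0, 0, 0, 0.0255, 0, 0, 0, 0, 0, 0, 0, 0, 0],
)

```text
time: 3.95
position: [0.6434, 0.088, 0.067]
tcp_rot: [[0.533, 0.789, 0.306], [0.682, -0.614, 0.396], [0.5, -0.003, -0.866]]
contact_force: [0.0, -0.1, -0.1]
grip_width: 0.0855
gripper_force: 0.0
```

Call:
carry_out(
  plan=[0, 0, 0, 0, 0, 0, 0, 0, 0, 0, 0, 0, 0, 0, 0, 0, 0, 0, 0, 0, 0, 0, 0, 0, 0, 0, 0, 0, 0, 0, 0, 0, 0, 0, 0, 0, 0, 0, 0, 0, 0, 0, 0, 0, 0, 0, 0, 0],
  hand=0,
  squeeze=50,
)

```text
time: 4.75
position: [0.6443, 0.0859, 0.069]
tcp_rot: [[0.532, 0.788, 0.31], [0.682, -0.615, 0.395], [0.502, 0.001, -0.865]]
contact_force: [-2.1, -3.5, 6.3]
grip_width: 0.0191
gripper_force: 51.7
```

Call:
carry_out(
  plan=[0.01, 0, 0, 0, 0, 0, 0.01, 0, 0, 0, 0, 0, 0.01, 0, 0, 0, 0, 0, 0.01, 0, 0, 0, 0, 0, 0.01, 0, 0, 0, 0, 0, 0.01, 0, 0, 0, 0, 0, 0.01, 0, -0.017, 0, 0, 0, 0.0125, 0, -0.0217, 0, 0, 0, 0.0125, 0, -0.0217, 0, 0, 0, 0.0125, 0, -0.0217, 0, 0, 0, 0.0125, 0, -0.0217, 0, 0, 0, 0.0125, 0, -0.0217, 0, 0, 0, 0, 0, 0, 0, 0, 0],
)

```text
time: 6.05
position: [0.6774, 0.1288, 0.2482]
tcp_rot: [[0.528, 0.789, 0.314], [0.683, -0.614, 0.396], [0.505, 0.005, -0.863]]
contact_force: [0.8, -1.0, 0.2]
grip_width: 0.0191
gripper_force: 50.8
```

```bash
cat > g.py <<'E'
from h import *
import sys
n=sys.argv[1]
T=pose();np.save(f"T{n}.npy",T);im=optics.snapshot("wrist")[:,:,::-1];cv2.imwrite(f"pics/{n}r.png",im)
cv2.imwrite(f"pics/{n}.png",cv2.resize(im,(800,600),interpolation=cv2.INTER_CUBIC))
print(T.round(4))
E
python3 g.py w4
python3 - <<'E'
from h import *
# rough pregrasp for orange: roof edge mid (.6348,-.210,.052) heading -92.5
A=hold(-92.5);mouth=np.array([.6348,-.2095,.0515])-A[:,2]*.00825
hc=lambda out:mouth+A[:,0]*(.055-.092-out)+A[:,2]*.00525
T=grasp(hc(.075)+[0,0,.06],A);print(T.round(3));print(rows(T))
E
```

```text
[[ 0.5278  0.7894  0.3135  0.6774]
 [ 0.6827 -0.6139  0.3964  0.1288]
 [ 0.5054  0.0048 -0.8629  0.2482]
 [ 0.      0.      0.      1.    ]]
[[ 0.038  0.999  0.022  0.639]
 [ 0.865 -0.044  0.5   -0.11 ]
 [ 0.5    0.    -0.866  0.163]
 [ 0.     0.     0.     1.   ]]
(6, array([-0.0412,  0.01  , -0.008 ,  2.98  , -0.03  , -5.09  ]))
```

View pics/w4.png

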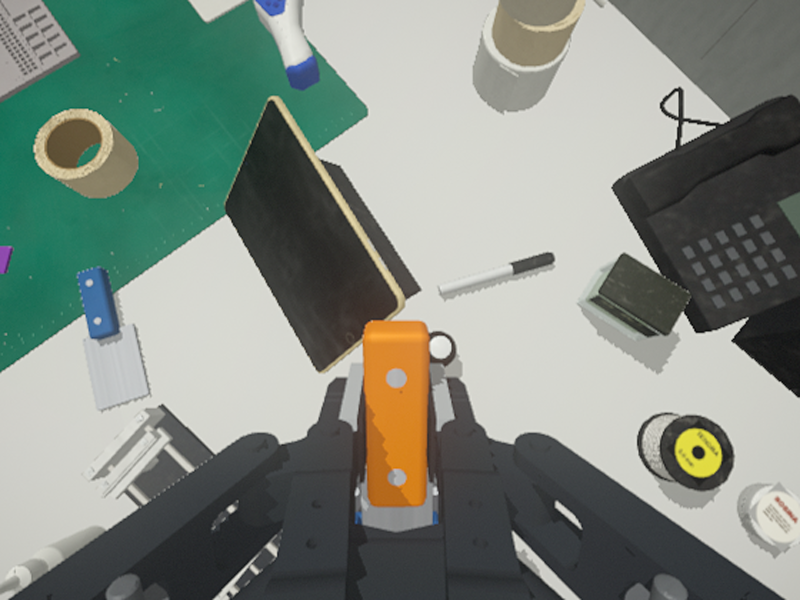

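The orange scraper is held straight in the fingers, with rivets at (396,378) and (397,478) in the 800-px picture. I'll work out its in-hand pose while moving on to the orange holder.

```bash
python3 - <<'E'
from h import *
M=optics.camera_params("wrist")["mount"];K=optics.camera_params("wrist")["mtx"];c=(K,M[:3,:3],M[:3,3])
s=.7;f=lambda u,v:((u+.5)*.7-.5,(v+.5)*.7-.5)
for z in(-.007,-.009,-.011):
    a,b=plane(c,f(396,378),z),plane(c,f(397,478),z);print(z,a.round(4),b.round(4),np.linalg.norm(a-b))
    print("   width",[plane(c,f(u,400),z).round(4)[1] for u in(365,429)],"ends",[plane(c,f(397,v),z).round(4)[0] for v in(321,507)])
E
```

```text
-0.007 [ 0.0165  0.0007 -0.007 ] [-0.0205  0.001  -0.007 ] 0.03700836843725207
   width [np.float64(-0.0089), np.float64(0.0108)] ends [np.float64(0.035), np.float64(-0.0325)]
-0.009 [ 0.0176  0.0007 -0.009 ] [-0.0188  0.001  -0.009 ] 0.036380618717566364
   width [np.float64(-0.0087), np.float64(0.0107)] ends [np.float64(0.0358), np.float64(-0.0306)]
-0.011 [ 0.0187  0.0007 -0.011 ] [-0.017  0.001 -0.011] 0.035752868997880646
   width [np.float64(-0.0085), np.float64(0.0105)] ends [np.float64(0.0366), np.float64(-0.0286)]
```

Call:
carry_out(
  plan=[-0.0412, 0.01, -0.008, 2.98, 0, -5.09, -0.0412, 0.01, -0.008, 2.98, 0, -5.09, -0.0412, 0.01, -0.008, 2.98, 0, -5.09, -0.0412, 0.01, -0.008, 2.98, 0, -5.09, -0.0412, 0.01, -0.008, 2.98, 0, -5.09, -0.0412, 0.01, -0.008, 2.98, 0, -5.09, 0, 0, 0, 0, 0, 0, 0, 0, 0, 0, 0, 0],
)

```text
time: 6.9
position: [0.6375, -0.1118, 0.1586]
tcp_rot: [[0.042, 0.999, 0.019], [0.862, -0.046, 0.504], [0.504, -0.005, -0.863]]
contact_force: [0.5, 1.2, -0.3]
grip_width: 0.0191
gripper_force: 50.7
```

```bash
python3 g.py w5; python3 - <<'E'
from h import *
im=cv2.imread("pics/w5r.png")
print(env.get_obs()["joints"].round(0))
E
```

```text
[[ 0.0425  0.9989  0.0189  0.6375]
 [ 0.8624 -0.0462  0.5041 -0.1118]
 [ 0.5044 -0.0051 -0.8635  0.1586]
 [ 0.      0.      0.      1.    ]]
[ 48.  35. -40.  84.  -8.  74.  13.]
```

View pics/w5.png

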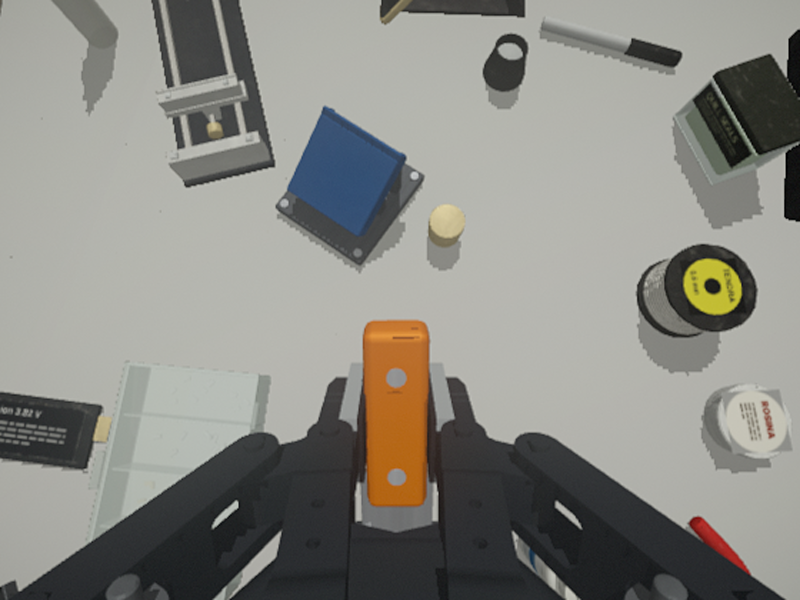

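Only the blue holder is visible here, because the hand hides the orange one. The seated pose in the blue pocket gives the pocket-end height (z≈0.020), so I'll use that with the triangulated orange mouth to set the pre-insertion pose.

```bash
cat > ins.py <<'E'
from h import *
A=hold(-92.8);end=np.array([.6326,-.2500,.0200]);tip=np.array([-.0923,.0012,.00325])
def tgt(out,up=.0012,lat=0):
    R=np.c_[-A[:,0],A[:,1],-A[:,2]];p=end+up*A[:,2]+lat*A[:,1]-out*A[:,0];return mk(*(p-R@tip),R)
def where(): # measured tip in pocket axes (x from end)
    T=pose();return A.T@(T[:3,3]+T[:3,:3]@tip-end)
if __name__=="__main__":
    import sys
    print("tip in pocket mm",(where()*1e3).round(1));print(rows(tgt(float(sys.argv[1])),vmax=.02,wmax=4))
E
python3 ins.py .070
```

```text
tip in pocket mm [-98.9  -0.5  47.5]
(3, array([-0.0097,  0.0003,  0.0155, -0.11  , -0.09  ,  0.05  ]))
```

Call:
carry_out(
  plan=[-0.0097, 0.0003, 0.0155, -0.11, -0.09, 0.05, -0.0097, 0.0003, 0.0155, -0.11, -0.09, 0.05, -0.0097, 0.0003, 0.0155, -0.11, -0.09, 0.05, 0, 0, 0, 0, 0, 0, 0, 0, 0, 0, 0, 0],
)

```text
time: 7.45
position: [0.6384, -0.1124, 0.1065]
tcp_rot: [[0.041, 0.999, 0.025], [0.866, -0.048, 0.498], [0.499, 0.001, -0.867]]
contact_force: [-0.6, 0.2, -0.1]
grip_width: 0.0191
gripper_force: 50.7
```

```bash
python3 ins.py .062; python3 - <<'E'
from h import *
out=[]
for n,X in(("scene",[.635,-.19,.05]),("top",[.635,-.19,.05])):
    im=optics.snapshot(n)[:,:,::-1];u,v=proj(cam(n),X).astype(int);out.append(cv2.resize(im[v-35:v+35,u-25:u+35],(480,560),interpolation=cv2.INTER_CUBIC));print(n,u-25,v-35)
cv2.imwrite("pics/pre.png",np.hstack(out)[:,:800])
E
```

```text
tip in pocket mm [-70.2   0.3   2.9]
(1, array([-0.0082, -0.0003,  0.0016,  0.06  ,  0.09  ,  0.06  ]))
scene 288 130
top 363 156
```

View pics/pre.png

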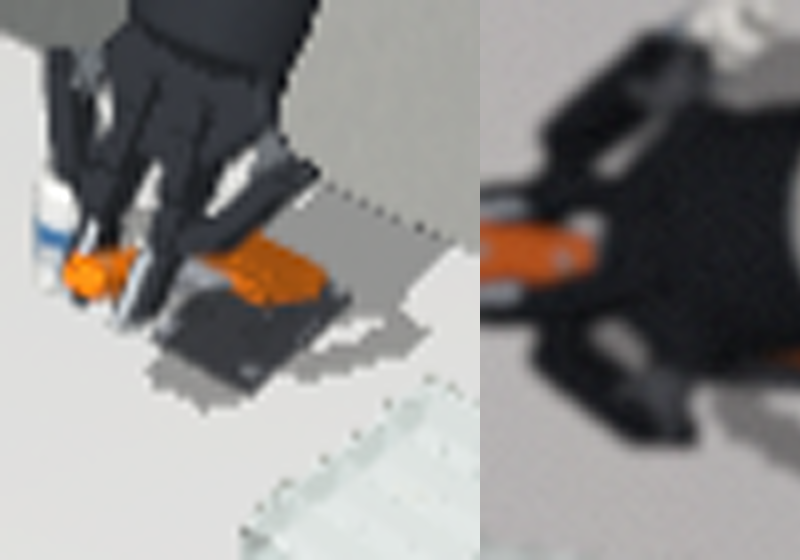

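```bash
python3 - <<'E'
from h import *
ct,cs=cam("top"),cam("scene")
for n,(x,y),c in(("top0",(378,142),ct),("scene0",(282,138),cs)):
    I=cv2.imread(f"pics/{n}.png")[y:y+36,x:x+36].astype(int)
    b=(I[:,:,0]-I[:,:,2]);g=I.sum(2)//3
    v,u=np.nonzero(b>25);print(n,"blue",len(u),(u.mean()+x,v.mean()+y,u.min()+x,u.max()+x,v.min()+y,v.max()+y) if len(u) else "")
    print(g[::2,::2])
E
```

```text
top0 blue 4 (np.float64(387.25), np.float64(162.5), np.int64(387), np.int64(388), np.int64(161), np.int64(164))
[[169 170 171 172 172 170 171 171 168 171 171 169 170 170 169 170 169 171]
 [171 170 170 170 170 169 169 170 172 168 170 169 170 169 169 172 168 170]
 [169 172 169 169 172 171 171 170 170 171 170 169 170 171 170 171 169 169]
 [170 172 171 173 170 172 172 172 171 171 171 172 170 169 169 171 169 170]
 [170 169 169 170 171 172 168 169 171 171 171 169 169 169 169 171 170 171]
 [171 171 172 171 170 170 172 170 171 170 170 170 169 169 169 170 169 171]
 [170 171 168 170 170 171 168 168 176 184 178 168 170 170 169 170 170 170]
 [172 170 169 172 169 162 167 179 191 170 195 173 171 171 170 169 168 170]
 [171 172 171 170 146 138 191 189 203 148 145 153 163 171 171 171 172 170]
 [171 169 171 155 104 135 193 189 188 182 150 121 117 137 142 164 171 169]
 [171 172 169 147  98 111 153 175 163 131 111 106 108 108 109 128 159 165]
 [170 171 170 151 110  86  99 115 122 107 106 108 107 108 106 107 119 148]
 [170 171 171 162 133 100  76  88 103 106 109 107 107 106 108 121 151 167]
 [172 170 169
[... 1151 characters left out ...]
215 215 216 216 216 216]
 [216 216 216 216 216 199 230 204 163 201 143 143 215 216 216 216 216 216]
 [216 216 216 216 216 127 189 183 100 142 143 142 215 216 216 216 216 211]
 [216 217 217 216 217 158 133 119 109 142 142 164 217 216 217 152 110 112]
 [217 216 216 217 217 187 195 176 138 143 163 216 217 217 217 133  88 100]
 [217 217 217 217 217 205 222 202 147 217 217 217 218 217 217 100 139 119]
 [217 217 217 217 217 217 191 171 217 217 218 217 218 217 218  80  50  73]
 [217 217 217 217 218 218 218 218 217 217 217 218 218 217 140  75  53  67]
 [218 218 218 218 218 218 217 218 218 217 218 217 218 170  89  83  91  89]
 [218 218 218 218 218 218 218 217 217 218 218 217 186  96  91  91  89  91]]
```

```bash
python3 - <<'E'
from h import *
c=cam("scene");p=plane(c,(295,167),0);d=p-c[2];d[2]=0;print(p, p+.014*d/np.linalg.norm(d)); q=plane(c,(295.5,147.5),.092);print("cap",q)
print("top",plane(cam("top"),(395.5,158),.09),plane(cam("top"),(388,164),.02))
E
```

```text
[ 0.71471416 -0.18958101  0.        ] [ 0.72216683 -0.20143249  0.        ]
cap [ 0.71855387 -0.19004581  0.092     ]
top [ 0.72127707 -0.19812128  0.09      ] [ 0.71666092 -0.19643862  0.02      ]
```

Call:
carry_out(
  plan=[-0.004, -0.0003, 0.0015, 0, 0, 0, -0.004, 0, 0, 0, 0, 0, -0.004, 0, 0, 0, 0, 0, -0.004, 0, 0, 0, 0, 0, -0.004, 0, 0, 0, 0, 0, -0.004, 0, 0, 0, 0, 0, 0, 0, 0, 0, 0, 0],
)

```text
time: 8.25
position: [0.637, -0.1342, 0.0923]
tcp_rot: [[0.043, 0.999, 0.026], [0.866, -0.05, 0.498], [0.498, 0.001, -0.867]]
contact_force: [0.3, 0.2, 0.2]
grip_width: 0.0191
gripper_force: 50.7
```

```bash
python3 ins.py .04
```

```text
tip in pocket mm [-44.2  -0.2   1.6]
(1, array([-4.2e-03,  1.0e-04,  2.0e-04,  9.0e-02,  1.2e-01, -3.0e-02]))
```

Call:
carry_out(
  plan=[-0.005, 0, 0.0002, 0, 0.1, 0, -0.005, 0, 0, 0, 0, 0, -0.005, 0, 0, 0, 0, 0, -0.005, 0, 0, 0, 0, 0, -0.005, 0, 0, 0, 0, 0, 0, 0, 0, 0, 0, 0],
)

```text
time: 8.85
position: [0.6358, -0.1559, 0.0795]
tcp_rot: [[0.043, 0.999, 0.026], [0.865, -0.05, 0.499], [0.5, 0.001, -0.866]]
contact_force: [0.5, -0.4, -1.3]
grip_width: 0.0193
gripper_force: 50.7
```

```bash
python3 ins.py .01
```

```text
tip in pocket mm [-19.   -0.2   1.3]
(1, array([-0.009 ,  0.0002,  0.    ,  0.09  ,  0.02  , -0.05  ]))
```

Call:
carry_out(
  plan=[-0.004, 0, 0, 0, 0, 0, -0.004, 0, 0, 0, 0, 0, -0.004, 0, 0, 0, 0, 0, -0.003, 0, 0, 0, 0, 0, 0, 0, 0, 0, 0, 0, 0, 0, 0, 0, 0, 0],
)

```text
time: 9.45
position: [0.6355, -0.1678, 0.0727]
tcp_rot: [[0.042, 0.999, 0.026], [0.865, -0.049, 0.499], [0.5, 0.002, -0.866]]
contact_force: [0.4, -0.6, -0.8]
grip_width: 0.0193
gripper_force: 50.7
```

Call:
carry_out(
  plan=[-0.002, 0, 0, 0, 0, 0, -0.002, 0, 0, 0, 0, 0, 0, 0, 0, 0, 0, 0, 0, 0, 0, 0, 0, 0],
)

```text
time: 9.85
position: [0.6353, -0.1714, 0.0706]
tcp_rot: [[0.042, 0.999, 0.026], [0.865, -0.049, 0.499], [0.5, 0.001, -0.866]]
contact_force: [0.4, -0.1, -0.3]
grip_width: 0.0191
gripper_force: 50.7
```

```bash
python3 ins.py .0
```

```text
tip in pocket mm [-1.1  0.1  1.3]
(1, array([-0.0011, -0.0001,  0.0001,  0.09  ,  0.01  ,  0.01  ]))
```

Call:
carry_out(
  plan=[-0.002, 0, 0, 0, 0, 0, -0.001, 0, 0, 0, 0, 0, 0, 0, 0, 0, 0, 0],
)

```text
time: 10.15
position: [0.6354, -0.1729, 0.0696]
tcp_rot: [[0.041, 0.999, 0.026], [0.864, -0.048, 0.5], [0.501, 0.002, -0.865]]
contact_force: [-0.2, 4.4, 2.6]
grip_width: 0.0193
gripper_force: 50.9
```

Call:
carry_out(
  plan=[-0.002, 0, 0, 0, 0, 0, -0.001, 0, 0, 0, 0, 0, 0, 0, 0, 0, 0, 0],
)

```text
time: 10.45
position: [0.6356, -0.1728, 0.0693]
tcp_rot: [[0.039, 0.999, 0.025], [0.863, -0.046, 0.503], [0.504, 0.002, -0.864]]
contact_force: [-2.1, 10.3, 9.2]
grip_width: 0.0191
gripper_force: 51.2
```

The blade met the closed end, with force rising at nominal depth. I'll ease off, release with a small opening and back away.

Call:
carry_out(
  plan=[0.003, 0, 0.0005, 0, 0, 0, 0, 0, 0, 0, 0, 0],
)

```text
time: 10.65
position: [0.6355, -0.1727, 0.0693]
tcp_rot: [[0.041, 0.999, 0.026], [0.865, -0.048, 0.5], [0.5, 0.002, -0.866]]
contact_force: [0.0, 5.2, 3.7]
grip_width: 0.019
gripper_force: 50.9
```

Call:
carry_out(
  plan=[0, 0, 0, 0, 0, 0, 0, 0, 0, 0, 0, 0, 0, 0, 0, 0, 0, 0, 0, 0, 0, 0, 0, 0, 0, 0, 0, 0, 0, 0],
  hand=0.45,
)

```text
time: 11.15
position: [0.6351, -0.174, 0.0685]
tcp_rot: [[0.042, 0.999, 0.026], [0.865, -0.05, 0.499], [0.5, 0.001, -0.866]]
contact_force: [-1.1, 0.5, -0.2]
grip_width: 0.0384
gripper_force: 0.0
```

Call:
carry_out(
  plan=[0, 0, -0.015, 0, 0, 0, 0, 0, -0.03, 0, 0, 0, 0, 0, -0.03, 0, 0, 0, 0, 0, -0.03, 0, 0, 0, 0, 0, 0, 0, 0, 0, 0, 0, 0, 0, 0, 0],
)

```text
time: 11.75
position: [0.6328, -0.2271, 0.1608]
tcp_rot: [[0.042, 0.999, 0.028], [0.866, -0.05, 0.498], [0.499, 0.003, -0.867]]
contact_force: [0.7, 0.2, -0.1]
grip_width: 0.0381
gripper_force: 0.0
```

```bash
python3 g.py w6; cp pics/w6.png pics/w6v.png
python3 - <<'E'
from h import *
T=pose();c=cam("wrist",T)
from ins import *
print("exp mouth edge corners",[proj(c,end-.055*A[:,0]+.00825*A[:,2]+s*.021*A[:,1]) for s in(-1,1)])
h=end-.092*A[:,0]+(.00525+.007)*A[:,2];print("exp rivets",[(proj(c,h+s*A[:,0]*.0181)/.7).round(1) for s in(-1,1)])
R=c[1]; print("bs in view?",proj(c,[.505,.324,.005]))
E
```

```text
[[ 0.0421  0.9987  0.0278  0.6328]
 [ 0.8657 -0.0503  0.4981 -0.2271]
 [ 0.4988  0.0031 -0.8667  0.1608]
 [ 0.      0.      0.      1.    ]]
exp mouth edge corners [array([252.22099356, 255.29123896]), array([303.4995671 , 255.28652262])]
exp rivets [array([397.1, 273.9]), array([397. , 337.3])]
bs in view? [ 159.09668756 -145.92404589]
```

View pics/w6v.png

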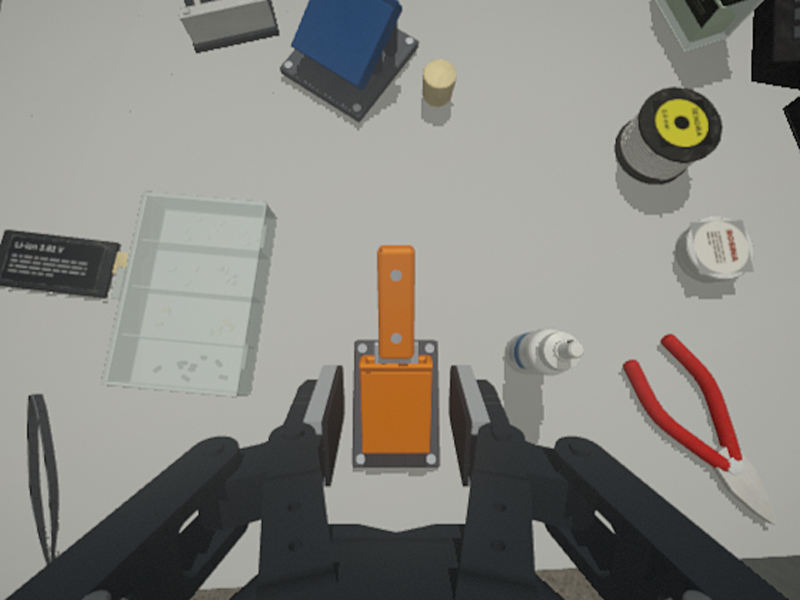

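The orange scraper is home: its rivets are at (396,276) and (396,339), within 2 px of expected, and the spray bottle at (545,352) is untouched. Next is the blue scraper.

```bash
python3 - <<'E'
from h import *
f=lambda u,v:((u+.5)*.7-.5,(v+.5)*.7-.5)
P=[]
for n,uv in(("w3",[(21,116),(30,158)]),("w4",[(89,283),(97,321)])):
    c=cam("wrist",np.load(f"T{n}.npy"));a,b=[plane(c,f(*u),.015) for u in uv];d=b-a
    print(n,a,b,np.linalg.norm(d),np.degrees(np.arctan2(d[1],d[0])),(a+b)/2)
T0=pose();T1=T0@mk(0,0,-.08,np.eye(3));print(rows(T1))
T2=mk(.50,.345,.22,down(68));print(rows(T2,T1))
E
```

```text
w3 [0.52313001 0.37516446 0.015     ] [0.5118074  0.34110484 0.015     ] 0.03589233109886435 -108.38861254106008 [0.5174687  0.35813465 0.015     ]
w4 [0.52327149 0.37455916 0.015     ] [0.51161557 0.34021714 0.015     ] 0.0362661713481867 -108.74757934508759 [0.51744353 0.35738815 0.015     ]
(2, array([-0.  ,  0.  , -0.04, -0.  ,  0.  ,  0.  ]))
(14, array([ 0.0396, -0.018 ,  0.0124, -0.35  , -2.12  ,  1.34  ]))
```

```bash
python3 - <<'E'
from h import *
T1=pose()@mk(0,0,-.08,np.eye(3));print(rows(mk(.5174,.3577,.14,down(71.5)),T1))
E
```

```text
(15, array([ 0.0369, -0.0146,  0.017 , -0.27  , -1.99  ,  1.02  ]))
```

Call:
carry_out(
  plan=[0, 0, -0.04, 0, 0, 0, 0, 0, -0.04, 0, 0, 0, 0.0369, -0.0146, 0.017, -0.27, -1.99, 1.02, 0.0369, -0.0146, 0.017, -0.27, -1.99, 1.02, 0.0369, -0.0146, 0.017, -0.27, -1.99, 1.02, 0.0369, -0.0146, 0.017, -0.27, -1.99, 1.02, 0.0369, -0.0146, 0.017, -0.27, -1.99, 1.02, 0.0369, -0.0146, 0.017, -0.27, -1.99, 1.02, 0.0369, -0.0146, 0.017, -0.27, -1.99, 1.02, 0.0369, -0.0146, 0.017, -0.27, -1.99, 1.02, 0.0369, -0.0146, 0.017, -0.27, -1.99, 1.02, 0.0369, -0.0146, 0.017, -0.27, -1.99, 1.02, 0.0369, -0.0146, 0.017, -0.27, -1.99, 1.02, 0.0369, -0.0146, 0.017, -0.27, -1.99, 1.02, 0.0369, -0.0146, 0.017, -0.27, -1.99, 1.02, 0.0369, -0.0146, 0.017, -0.27, -1.99, 1.02, 0.0369, -0.0146, 0.017, -0.27, -1.99, 1.02, 0, 0, 0, 0, 0, 0, 0, 0, 0, 0, 0, 0],
  hand=0.8,
)

```text
time: 13.7
position: [0.5153, 0.3592, 0.1379]
tcp_rot: [[0.312, 0.95, -0.003], [0.95, -0.312, -0.001], [-0.002, -0.002, -1.0]]
contact_force: [0.1, 0.2, 1.1]
grip_width: 0.0685
gripper_force: 0.0
```

```bash
python3 g.py w7; python3 - <<'E'
from h import *
c=cam("wrist",np.load("Tw7.npy"));I=cv2.imread("pics/w7r.png")
h=cv2.cvtColor(I,cv2.COLOR_BGR2HSV)
m=cv2.inRange(h,(100,120,50),(125,255,255));m[300:]=0
n,L,S,C=cv2.connectedComponentsWithStats(m)
for i in range(1,n):
    if S[i,4]>300:
        print(S[i],C[i].round(1));cn=cv2.findContours((L==i).astype(np.uint8),0,1)[0][0]
        r=cv2.minAreaRect(cn);b=cv2.boxPoints(r);W=np.array([plane(c,p,.014) for p in b]);e=[np.linalg.norm(W[k]-W[k-1]) for k in range(4)]
        d=W[np.argmax(e)]-W[np.argmax(e)-1];print("ctr",W.mean(0).round(4),"sides",np.round(e,4),"head",np.degrees(np.arctan2(d[1],d[0])))
        # rivets: grey inside hull
        x,y,w,hh=S[i,:4];roi=(cv2.inRange(h,(0,0,110),(180,70,255))[y:y+hh,x:x+w]);nn,_,s2,c2=cv2.connectedComponentsWithStats(roi)
        for k in range(1,nn):
            if 8<s2[k,4]<250: u=c2[k]+[x,y];print("  riv",s2[k,4],u.round(1),plane(c,u,.015).round(4))
E
```

```text
[[ 0.312   0.9501 -0.0026  0.5153]
 [ 0.9501 -0.312  -0.0014  0.3592]
 [-0.0022 -0.0021 -1.      0.1379]
 [ 0.      0.      0.      1.    ]]
[ 269  168   26   71 1590] [280.6 201.9]
ctr [0.5196 0.3591 0.014 ] sides [0.0626 0.0205 0.0626 0.0221] head 71.3476968926094
  riv 47 [281.1 186.3] [0.5242 0.3745 0.015 ]
  riv 89 [293.4 219.6] [0.5252 0.343  0.015 ]
  riv 41 [280.  226.2] [0.5123 0.3407 0.015 ]
```

Call:
carry_out(
  plan=[-0.0002, 0.0031, 0.025, 0, 0, 0.8, 0, 0, 0.03, 0, 0, 0, 0, 0, 0.03, 0, 0, 0, 0, 0, 0.025, 0, 0, 0, 0, 0, 0.005, 0, 0, 0, 0, 0, 0, 0, 0, 0, 0, 0, 0, 0, 0, 0],
)

```text
time: 14.45
position: [0.5216, 0.3558, 0.0262]
tcp_rot: [[0.331, 0.944, 0.002], [0.944, -0.331, 0.0], [0.001, 0.002, -1.0]]
contact_force: [-0.2, 0.5, 0.9]
grip_width: 0.0684
gripper_force: 0.0
```

Call:
carry_out(
  plan=[0, 0, 0, 0, 0, 0, 0, 0, 0, 0, 0, 0, 0, 0, 0, 0, 0, 0, 0, 0, 0, 0, 0, 0, 0, 0, 0, 0, 0, 0, 0, 0, 0, 0, 0, 0, 0, 0, 0, 0, 0, 0],
  hand=0,
  squeeze=60,
)

```text
time: 15.15
position: [0.521, 0.3563, 0.0256]
tcp_rot: [[0.33, 0.944, 0.002], [0.944, -0.33, -0.0], [0.0, 0.002, -1.0]]
contact_force: [-0.9, -1.4, 5.8]
grip_width: 0.0195
gripper_force: 58.3
```

The grip is too shallow (z 0.0256), so I'll reopen, go 4.5 mm deeper and close again.

Call:
carry_out(
  plan=[0, 0, 0, 0, 0, 0, 0, 0, 0, 0, 0, 0, 0, 0, 0, 0, 0, 0, 0, 0, 0.0025, 0, 0, 0, 0, 0, 0.002, 0, 0, 0, 0, 0, 0, 0, 0, 0, 0, 0, 0, 0, 0, 0],
  hand=0.45,
)

```text
time: 15.85
position: [0.5205, 0.3559, 0.0199]
tcp_rot: [[0.33, 0.944, 0.0], [0.944, -0.33, -0.001], [-0.001, 0.001, -1.0]]
contact_force: [-0.7, -1.3, 0.7]
grip_width: 0.0383
gripper_force: 0.0
```

Call:
carry_out(
  plan=[0, 0, 0, 0, 0, 0, 0, 0, 0, 0, 0, 0, 0, 0, 0, 0, 0, 0, 0, 0, 0, 0, 0, 0, 0, 0, 0, 0, 0, 0, 0, 0, 0, 0, 0, 0],
  hand=0,
  squeeze=60,
)

```text
time: 16.45
position: [0.5207, 0.356, 0.0204]
tcp_rot: [[0.33, 0.944, 0.001], [0.944, -0.33, -0.001], [-0.0, 0.001, -1.0]]
contact_force: [-0.1, -0.2, 3.9]
grip_width: 0.0203
gripper_force: 59.5
```

Call:
carry_out(
  plan=[0, 0, -0.01, 0, 0, 0, 0, 0, -0.02, 0, 0, 0, 0, 0, -0.04, 0, 0, 0, 0, 0, -0.04, 0, 0, 0, 0, 0, -0.03, 0, 0, 0, 0, 0, 0, 0, 0, 0, 0, 0, 0, 0, 0, 0],
)

```text
time: 17.15
position: [0.5206, 0.3559, 0.1606]
tcp_rot: [[0.33, 0.944, 0.001], [0.944, -0.33, -0.001], [-0.0, 0.002, -1.0]]
contact_force: [-0.4, 0.0, -2.2]
grip_width: 0.0204
gripper_force: 59.0
```

```bash
python3 g.py w8; python3 - <<'E'
from h import *
M=optics.camera_params("wrist")["mount"];K=optics.camera_params("wrist")["mtx"];c=(K,M[:3,:3],M[:3,3])
I=cv2.imread("pics/w8r.png");h=cv2.cvtColor(I,cv2.COLOR_BGR2HSV)
m=cv2.inRange(h,(100,120,50),(125,255,255));m[:,:230]=0;m[:,330:]=0
n,L,S,C=cv2.connectedComponentsWithStats(m)
for i in range(1,n):
    if S[i,4]>300:
        print(S[i],C[i].round(1));x,y,w,hh=S[i,:4];roi=cv2.inRange(h,(0,0,110),(180,70,255))[y:y+hh,x:x+w];nn,_,s2,c2=cv2.connectedComponentsWithStats(roi)
        for k in range(1,nn):
            if 15<s2[k,4]<400: u=c2[k]+[x,y];print("  riv",s2[k,4],u.round(1),[plane(c,u,z).round(4)[:2].tolist() for z in(.003,.005,.007)])
a=[u.tolist() for u in[]]
# handle outline rows: left/right edges
for r in range(200,360,15):
    q=np.nonzero(m[r])[0]
    if len(q)>5: print(r,q.min(),q.max(),[plane(c,(q.min()-.5,r),.005)[1].round(4),plane(c,(q.max()+.5,r),.005)[1].round(4),plane(c,(0,r),.005)[0].round(4)])
# blade (bright grey) rows
cv2.imwrite("pics/c8.png",cv2.resize(I[180:400,180:380],None,fx=3,fy=2.7,interpolation=cv2.INTER_CUBIC))
E
```

```text
[[ 3.301e-01  9.439e-01  1.400e-03  5.206e-01]
 [ 9.439e-01 -3.301e-01 -7.000e-04  3.559e-01]
 [-2.000e-04  1.500e-03 -1.000e+00  1.606e-01]
 [ 0.000e+00  0.000e+00  0.000e+00  1.000e+00]]
[ 256  212   45  119 4627] [277.2 269.9]
  riv 136 [277.7 247.8] [[0.0196, 0.001], [0.0187, 0.001], [0.0177, 0.001]]
  riv 109 [276.6 311.8] [[-0.0154, 0.0005], [-0.0169, 0.0005], [-0.0184, 0.0005]]
  riv 68 [298.  323.2] [[-0.0222, 0.0113], [-0.0238, 0.0114], [-0.0254, 0.0116]]
215 258 285 [np.float64(-0.0081), np.float64(0.0045), np.float64(0.0349)]
230 256 300 [np.float64(-0.0091), np.float64(0.0114), np.float64(0.0276)]
245 256 299 [np.float64(-0.0093), np.float64(0.0112), np.float64(0.0201)]
260 256 299 [np.float64(-0.0095), np.float64(0.0113), np.float64(0.0122)]
275 257 298 [np.float64(-0.0092), np.float64(0.0111), np.float64(0.0042)]
290 258 297 [np.float64(-0.0089), np.float64(0.0107), np.float64(-0.0042)]
305 257 297 [np.float64(-0.0095), np.float64(0.0109), np.float64(-0.0129)]
320 257 296 [np.float64(-0.0097), np.float64(0.0106), np.float64(-0.0219)]
```

```bash
python3 - <<'E'
from h import *
I=cv2.imread("pics/w3r.png");c=cam("wrist",np.load("Tw3.npy"));h=cv2.cvtColor(I,cv2.COLOR_BGR2HSV)
m=cv2.inRange(h,(100,120,40),(125,255,255));m[:,:220]=0;m[:,340:]=0;m[:235]=0
def onplane(uv,p,n):
    o,d=ray(c,uv);return o+d*((p-o)@n)/(d@n)
n=hold(-126)[:,2];p=np.array([.6231,.0587,.0546])
E=[]
for r in range(250,330,4):
    q=np.nonzero(m[r])[0]
    if len(q)>40:
        a,b=onplane((q.min()-.5,r),p,n),onplane((q.max()+.5,r),p,n);E.append([a,b])
        print(r,q.min(),q.max(),np.linalg.norm(a-b).round(4))
E=np.array(E);
mid=E.mean(1)
for k in range(2):
    s,t=np.polyfit(E[:,k,1],E[:,k,0],1);print("edge heading",np.degrees(np.arctan2(-1,-s)))
s,t=np.polyfit(mid[:,1],mid[:,0],1);print("mid heading",np.degrees(np.arctan2(-1,-s)),"x at y=.0587:",s*.0587+t, "y range",mid[0],mid[-1])
# foot edges at z=0 via dark rows
q=[((338/800*560),347*.7),((451*.7),346*.7)]
f=lambda u,v:((u+.5)*.7-.5,(v+.5)*.7-.5)
S=[plane(c,f(*u),.004) for u in[(345,354),(445,352),(345,467),(447,466)]];print(np.round(S,4));d=S[1]-S[0];e=S[3]-S[2];g=(S[2]+S[3]-S[0]-S[1])
print("screw headings",[np.degrees(np.arctan2(v[1],v[0])) for v in(d,e,g)],"mid",sum(S)/4)
E
```

```text
262 238 291 0.0435
266 239 312 0.06
270 239 312 0.0603
274 239 312 0.0606
278 239 312 0.0609
282 240 312 0.0603
286 240 312 0.0606
290 240 312 0.0609
294 240 312 0.0612
298 241 312 0.0607
302 241 312 0.061
306 241 311 0.0604
310 241 311 0.0607
314 242 311 0.0602
318 242 311 0.0605
322 242 291 0.0433
edge heading -127.29628263841407
edge heading -121.44989586037718
mid heading -125.84605284995656 x at y=.0587: 0.6218959692883419 y range [0.61577015 0.06235045 0.05381763] [0.5851823  0.02210835 0.02464087]
[[ 0.6056  0.0895  0.004 ]
 [ 0.66    0.0483  0.004 ]
 [ 0.5617  0.0312  0.004 ]
 [ 0.6141 -0.0094  0.004 ]]
screw headings [np.float64(-37.15090549786043), np.float64(-37.73953851429643), np.float64(-127.75174633349576)] mid [0.61034739 0.03989737 0.004     ]
```

```bash
cat > ins2.py <<'E'
from h import *
A=hold(-127.5);tip=np.array([-.0917,.0000,.0175])
nl=np.array([.7934,-.6088,0]);e0=np.array([.5964,.0245,.0200]);LAT=.4593
end=e0+nl*(LAT-e0@nl)
def tgt(out,up=.0012,lat=0):
    R=np.c_[-A[:,0],A[:,1],-A[:,2]];p=end+up*A[:,2]+lat*A[:,1]-out*A[:,0];return mk(*(p-R@tip),R)
def where():
    T=pose();return A.T@(T[:3,3]+T[:3,:3]@tip-end)
if __name__=="__main__":
    import sys
    print("tip in pocket mm",(where()*1e3).round(1));up=float(sys.argv[2]) if len(sys.argv)>2 else .0012
    print(rows(tgt(float(sys.argv[1]),up),vmax=.03,wmax=5));print(tgt(float(sys.argv[1]),up)[:3,3].round(4))
E
python3 - <<'E'
from h import *
I=cv2.imread("pics/w3r.png");c=cam("wrist",np.load("Tw3.npy"));h=cv2.cvtColor(I,cv2.COLOR_BGR2HSV)
m=cv2.inRange(h,(100,120,40),(125,255,255));m[:,:220]=0;m[:,340:]=0
n=hold(-127.5)[:,2];p=np.array([.6231,.0587,.0546]);nl=np.array([.7934,-.6088,0])
def onp(uv):
    o,d=ray(c,uv);return o+d*((p-o)@n)/(d@n)
M=[]
for r in range(266,320,4):
    q=np.nonzero(m[r])[0];M.append((onp((q.min()-.5,r))+onp((q.max()+.5,r)))/2)
M=np.array(M);print("roof mid lateral",(M@nl).round(4));d=M[-1]-M[0];print(np.degrees(np.arctan2(d[1],d[0])))
E
python3 ins2.py .10 .03
```

```text
roof mid lateral [0.4594 0.4593 0.4593 0.4592 0.4596 0.4595 0.4595 0.4594 0.4598 0.4598
 0.4593 0.4592 0.4596 0.4595]
-127.31885431786391
tip in pocket mm [-172.8 -234.3   41.2]
(10, array([-1.18e-02,  2.47e-02, -2.20e-03, -4.70e-01,  2.98e+00,  1.78e+00]))
[0.6838 0.1367 0.157 ]
```

```bash
sed -i 's/LAT=.4593/LAT=.4595/' ins2.py; python3 - <<'E'
from h import *
import ins2
T1=pose();T1[2,3]+=.10;T2=ins2.tgt(.07,.003);print(T2[:3,3]);T2[2,3]+=.11
print(rows(T2,T1,.04,5))
E
```

```text
[0.67638624 0.12671646 0.11860352]
(8, array([-1.73e-02,  3.05e-02,  4.00e-04, -5.90e-01,  3.73e+00,  2.23e+00]))
```

Call:
carry_out(
  plan=[0, 0, -0.035, 0, 0, 0, 0, 0, -0.035, 0, 0, 0, 0, 0, -0.03, 0, 0, 0, -0.0173, 0.0305, 0.0004, -0.59, 3.73, 2.23, -0.0173, 0.0305, 0.0004, -0.59, 3.73, 2.23, -0.0173, 0.0305, 0.0004, -0.59, 3.73, 2.23, -0.0173, 0.0305, 0.0004, -0.59, 3.73, 2.23, -0.0173, 0.0305, 0.0004, -0.59, 3.73, 2.23, -0.0173, 0.0305, 0.0004, -0.59, 3.73, 2.23, -0.0173, 0.0305, 0.0004, -0.59, 3.73, 2.23, -0.0173, 0.0305, 0.0004, -0.59, 3.73, 2.23, 0, 0, 0, 0, 0, 0, 0, 0, 0, 0, 0, 0],
)

```text
time: 18.5
position: [0.6761, 0.1249, 0.2268]
tcp_rot: [[0.531, 0.791, 0.302], [0.685, -0.611, 0.397], [0.499, -0.004, -0.867]]
contact_force: [-0.1, 0.7, -1.3]
grip_width: 0.0199
gripper_force: 59.0
```

```bash
python3 ins2.py .07 .003
```

```text
tip in pocket mm [-122.7    0.4   97.6]
(4, array([-0.0132, -0.0002,  0.0236, -0.03  ,  0.02  , -0.07  ]))
[0.6764 0.1267 0.1186]
```

Call:
carry_out(
  plan=[-0.0132, -0.0002, 0.0236, 0, 0, 0, -0.0132, -0.0002, 0.0236, 0, 0, 0, -0.0132, -0.0002, 0.0236, 0, 0, 0, -0.0132, -0.0002, 0.0236, 0, 0, 0, 0, 0, 0, 0, 0, 0, 0, 0, 0, 0, 0, 0, 0, 0, 0, 0, 0, 0],
)

```text
time: 19.2
position: [0.6779, 0.1298, 0.1231]
tcp_rot: [[0.525, 0.794, 0.306], [0.687, -0.608, 0.398], [0.502, 0.001, -0.865]]
contact_force: [0.9, 0.2, -0.8]
grip_width: 0.0206
gripper_force: 58.9
```

```bash
python3 ins2.py .06 .0015; python3 g.py w9 >/dev/null; python3 - <<'E'
from h import *
out=[]
im=optics.snapshot("scene")[:,:,::-1];u,v=proj(cam("scene"),[.635,.08,.06]).astype(int);print(u,v)
a=cv2.resize(im[v-35:v+35,u-35:u+35],(400,400),interpolation=cv2.INTER_CUBIC)
I=cv2.imread("pics/w9r.png");b=cv2.resize(I[200:400,180:380],(400,400),interpolation=cv2.INTER_CUBIC)
cv2.imwrite("pics/pre2.png",np.hstack([a,b]))
E
```

```text
tip in pocket mm [-75.3  -0.5   4.9]
(1, array([-0.0152,  0.0007,  0.0036,  0.04  , -0.15  ,  0.08  ]))
[0.6716 0.1204 0.1123]
268 206
```

View pics/pre2.png

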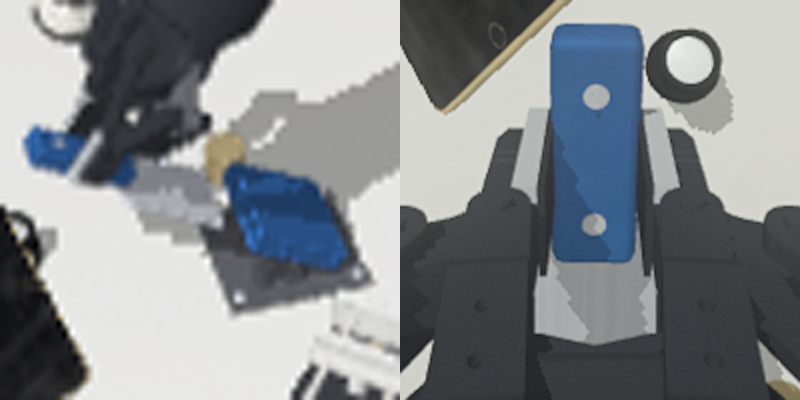

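The blue blade lines up with the blue mouth, with the tip about 15 mm outside it in the left panel at (220,210). Now inserting.

Call:
carry_out(
  plan=[-0.005, 0.0007, 0.0015, 0, 0, 0, -0.005, 0, 0.0015, 0, 0, 0, -0.004, 0, 0, 0, 0, 0, 0, 0, 0, 0, 0, 0, 0, 0, 0, 0, 0, 0],
)

```text
time: 19.8
position: [0.6713, 0.1197, 0.1116]
tcp_rot: [[0.528, 0.793, 0.305], [0.686, -0.609, 0.398], [0.501, -0.001, -0.865]]
contact_force: [-0.6, -0.1, -0.9]
grip_width: 0.0204
gripper_force: 58.9
```

```bash
python3 ins2.py .05 .0015
```

```text
tip in pocket mm [-59.    0.1   1.1]
(1, array([-0.0089, -0.0002, -0.0003, -0.    , -0.07  , -0.05  ]))
[0.6663 0.1136 0.1073]
```

Call:
carry_out(
  plan=[-0.003, 0, -0.0004, 0, 0, 0, -0.003, 0, 0, 0, 0, 0, -0.003, 0, 0, 0, 0, 0, -0.003, 0, 0, 0, 0, 0, 0, 0, 0, 0, 0, 0],
)

```text
time: 20.3
position: [0.6676, 0.1155, 0.1098]
tcp_rot: [[0.522, 0.794, 0.311], [0.685, -0.608, 0.402], [0.508, 0.003, -0.862]]
contact_force: [6.6, 10.5, 7.3]
grip_width: 0.0207
gripper_force: 59.1
```

```bash
python3 ins2.py .04 .0015
```

```text
tip in pocket mm [-53.4   0.1   1.7]
(1, array([-1.32e-02,  1.00e-04,  9.00e-04,  1.10e-01, -5.00e-01,  1.60e-01]))
[0.661  0.1067 0.1023]
```

Blunt contact right at the lip. The rivet-spacing cue says the blade is about 2 mm lower than assumed, so I'll back off, raise 2.2 mm and retry.

Call:
carry_out(
  plan=[0.006, 0, 0, 0, 0, 0, 0.006, 0, -0.0022, 0, 0, 0, 0, 0, 0, 0, 0, 0, -0.003, 0, 0, 0, 0, 0, -0.003, 0, 0, 0, 0, 0, -0.003, 0, 0, 0, 0, 0, -0.003, 0, 0, 0, 0, 0, 0, 0, 0, 0, 0, 0],
)

```text
time: 21.1
position: [0.6638, 0.11, 0.1073]
tcp_rot: [[0.528, 0.793, 0.304], [0.686, -0.61, 0.397], [0.501, -0.001, -0.866]]
contact_force: [0.3, 0.9, -1.3]
grip_width: 0.0207
gripper_force: 59.0
```

```bash
python3 ins2.py .04 .0037; python3 -c "
from h import *
o=env.get_obs();print(o['contact_force'],o['ft_torque'])"
```

```text
tip in pocket mm [-46.2   0.1   3.6]
(1, array([-0.0062, -0.0002, -0.    , -0.01  , -0.03  , -0.07  ]))
[0.6604 0.1058 0.1042]
[ 0.30517867  0.92780286 -1.30035524] [-0.49832875  0.45839861  0.04340354]
```

It is now entering freely.

Call:
carry_out(
  plan=[-0.004, 0, 0, 0, 0, 0, -0.004, 0, 0, 0, 0, 0, -0.004, 0, 0, 0, 0, 0, -0.004, 0, 0, 0, 0, 0, -0.004, 0, 0, 0, 0, 0, 0, 0, 0, 0, 0, 0],
)

```text
time: 21.7
position: [0.6532, 0.0963, 0.0973]
tcp_rot: [[0.528, 0.793, 0.304], [0.686, -0.609, 0.397], [0.501, -0.001, -0.866]]
contact_force: [-1.1, 0.4, -1.1]
grip_width: 0.0202
gripper_force: 59.0
```

Call:
carry_out(
  plan=[-0.004, 0, 0, 0, 0, 0, -0.004, 0, 0, 0, 0, 0, -0.004, 0, 0, 0, 0, 0, -0.004, 0, 0, 0, 0, 0, 0, 0, 0, 0, 0, 0],
)

```text
time: 22.2
position: [0.6448, 0.0853, 0.0893]
tcp_rot: [[0.528, 0.793, 0.305], [0.686, -0.609, 0.397], [0.501, -0.001, -0.866]]
contact_force: [0.3, -0.1, -1.4]
grip_width: 0.0202
gripper_force: 59.0
```

```bash
python3 ins2.py .0 .0037
```

```text
tip in pocket mm [-10.2   0.    3.6]
(1, array([-0.0102, -0.0001, -0.    , -0.01  , -0.04  , -0.06  ]))
[0.6393 0.0783 0.0842]
```

Call:
carry_out(
  plan=[-0.004, 0, 0, 0, 0, 0, -0.003, 0, 0, 0, 0, 0, -0.002, 0, 0, 0, 0, 0, -0.001, 0, 0, 0, 0, 0, 0, 0, 0, 0, 0, 0],
)

```text
time: 22.7
position: [0.6398, 0.079, 0.0847]
tcp_rot: [[0.527, 0.793, 0.305], [0.686, -0.609, 0.398], [0.501, -0.0, -0.865]]
contact_force: [-0.6, 0.5, -0.9]
grip_width: 0.0203
gripper_force: 59.0
```

Call:
carry_out(
  plan=[-0.002, 0, 0, 0, 0, 0, -0.001, 0, 0, 0, 0, 0, 0, 0, 0, 0, 0, 0],
)

```text
time: 23.0
position: [0.6387, 0.0776, 0.0838]
tcp_rot: [[0.526, 0.793, 0.306], [0.686, -0.609, 0.398], [0.502, 0.0, -0.865]]
contact_force: [1.3, 2.5, 0.6]
grip_width: 0.0205
gripper_force: 59.1
```

```bash
python3 ins2.py .0 .0037
```

```text
tip in pocket mm [1.  0.  3.6]
(1, array([ 1.0e-03, -0.0e+00,  1.0e-04,  0.0e+00, -1.2e-01,  1.0e-02]))
[0.6393 0.0783 0.0842]
```

Call:
carry_out(
  plan=[-0.002, 0, 0, 0, 0, 0, -0.001, 0, 0, 0, 0, 0, 0, 0, 0, 0, 0, 0],
)

```text
time: 23.3
position: [0.6384, 0.0774, 0.0839]
tcp_rot: [[0.524, 0.794, 0.308], [0.686, -0.608, 0.4], [0.504, 0.002, -0.863]]
contact_force: [3.4, 8.4, 4.4]
grip_width: 0.02
gripper_force: 59.1
```

Call:
carry_out(
  plan=[0.004, 0, 0.0005, 0, 0, 0, 0, 0, 0, 0, 0, 0],
)

```text
time: 23.5
position: [0.639, 0.078, 0.0833]
tcp_rot: [[0.527, 0.793, 0.305], [0.687, -0.609, 0.397], [0.501, -0.0, -0.866]]
contact_force: [-0.5, -0.8, -1.8]
grip_width: 0.0205
gripper_force: 59.0
```

Call:
carry_out(
  plan=[0, 0, 0, 0, 0, 0, 0, 0, 0, 0, 0, 0, 0, 0, 0, 0, 0, 0, 0, 0, 0, 0, 0, 0, 0, 0, 0, 0, 0, 0],
  hand=0.5,
)

```text
time: 24.0
position: [0.639, 0.0778, 0.0833]
tcp_rot: [[0.527, 0.793, 0.305], [0.686, -0.609, 0.398], [0.501, -0.0, -0.865]]
contact_force: [-0.1, 0.2, 0.6]
grip_width: 0.0427
gripper_force: 0.0
```

Call:
carry_out(
  plan=[0, 0, -0.015, 0, 0, 0, 0, 0, -0.03, 0, 0, 0, 0, 0, -0.03, 0, 0, 0, 0, 0, -0.03, 0, 0, 0, 0, 0, 0, 0, 0, 0, 0, 0, 0, 0, 0, 0],
)

```text
time: 24.6
position: [0.6072, 0.0352, 0.1752]
tcp_rot: [[0.527, 0.792, 0.307], [0.686, -0.61, 0.396], [0.501, 0.002, -0.866]]
contact_force: [-0.4, -0.0, -0.7]
grip_width: 0.0426
gripper_force: 0.0
```

```bash
python3 g.py w10; python3 - <<'E'
from h import *
c=cam("wrist",np.load("Tw10.npy"))
I=cv2.imread("pics/w10r.png");h=cv2.cvtColor(I,cv2.COLOR_BGR2HSV)
from ins2 import A,end
hc=end-.092*A[:,0]+.01225*A[:,2]
for s in(-1,1):
    e=proj(c,hc+s*A[:,0]*.018);x,y=e.astype(int);print("expect",e.round(1))
    roi=cv2.inRange(h,(0,0,110),(180,70,255))[y-14:y+14,x-9:x+10];n,_,S,C=cv2.connectedComponentsWithStats(roi)
    for k in range(1,n): print("  riv",S[k,4],(C[k]+[x-9,y-14]).round(1))
# orange in scene view: handle pixels vs expectation
from ins import A as B,end as oe
cs=cam("scene");im=optics.snapshot("scene")[:,:,::-1];hs=cv2.cvtColor(im,cv2.COLOR_BGR2HSV)
p=proj(cs,oe-.092*B[:,0]);print("orange handle exp",p.round(),"hsv",hs[int(p[1]),int(p[0])])
for nm,X in(("tin",[.677,.005,.02]),("loupe",[.733,.139,.02])):
    q=proj(cs,X).round().astype(int);a=cv2.imread("pics/scene0.png");sl=np.s_[q[1]-8:q[1]+8,q[0]-8:q[0]+8];print(nm,q,np.abs(a[sl].astype(int)-im[sl]).mean().round(1))
E
```

```text
[[ 0.5273  0.7924  0.3067  0.6072]
 [ 0.6864 -0.61    0.3959  0.0352]
 [ 0.5008  0.0018 -0.8656  0.1752]
 [ 0.      0.      0.      1.    ]]
expect [274.9 186.9]
  riv 52 [274.8 187.6]
expect [275.  228.4]
  riv 45 [275.  229.2]
orange handle exp [311. 165.] hsv [ 15 234 242]
tin [272 197] 21.5
loupe [235 212] 4.3
```

```bash
python3 -c "
from station import env
print(env.close_job())"
```

```text
the job is handed in; nothing more can be done
None
```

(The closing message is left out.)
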